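Sort the finished chocolates into their containers

ROBOT

A 6-joint arm with a two-finger parallel gripper is mounted at the origin on the work surface. World frame = base frame: x ahead of the robot, y to its left, z up, the work surface at z = 0. Lengths are in mm, angles in rad, forces in N, time in s.
With the tool pointing down it reaches from about 275 to 750 mm from the base axis. Payload 10.2 kg.
Tool frame: the origin (TCP) lies at the centre of the arm's flange, where the gripper is bolted on; the fingertips stand ctrl.tip_reach ahead of it and the grasp point (between the pads) lies 155 mm ahead of it (ctrl.tip_reach is the distance from the TCP to the fingertips, in mm); z points along the fingers, y is the direction in which the jaws open and shut (so a half turn about z gives the same grasp; the last joint's range is limited). The gripper opens to 85 mm and grips with 20 to 120 N. Pads are 22 mm wide; open, the fingers measure 114 mm over their backs; the gripper's body (76 mm by 85 mm) begins 54 mm behind the grasp point. The pads swing forward as they close: fully open they stand 13 mm farther back than shut.
Start: joints at [-0.223, 0.313, 1.498, -0, 1.331, -0.223], TCP at [525.007, -0.014, 404.694] pointing down, gripper open.
Joint ranges: [-2.94, 2.94], [-0.97, 2.17], [0.19, 2.56], [-1.23, 4.37], [0.02, 3.11], [-2.88, 2.88]. Speed limits (rad/s): [2.39, 2.39, 3.01, 3.14, 3.14, 3.14].

INTERFACE

Orientations are given as a unit quaternion [w, x, y, z].
In Python, from rig import ctrl, viewer gives the robot as it stands.
- The arm moves only by the tool drive_tool, never from a script. Its argument "rows" is a list that holds one entry, the list of rows, each a list of 6 numbers: the shift along the world's x, y, z normalised to -1 to 1, where 1 is 0.1 m, then the turn, a rotation vector about the world's x, y, z normalised to -1 to 1, where 1 is 90 degrees. A call has 1 to 10 rows; each row is the pose to reach, as a shift and turn from the pose measured when the call began; what a row does not reach only later rows make up. A row lasts 1/8 s, in which the tool goes at most 62.5 mm and 10.7 degrees, less where a joint would pass 70% of its speed; a pose out of reach is approached as far as the arm can. A call with a number of a shift or a turn outside -1 to 1 is refused whole. A call with a gripper value outside its range is refused whole. "fingers" is the opening, from -1 (shut) to 1 (fully open), set as the call begins (left out, the last holds). The fingers move at their own pace and stop on an object; "force" is the grip in N (left out, the last holds). Time passes only in rows, so rows that repeat a pose let the fingers close. It gives the time, the measured TCP pose, the force and the opening at its end, in the units of the state.
- ctrl.sense(): the state, without advancing time (a new reading comes with each control period).
- viewer.capture(name): name is "scene" or "side" or "wrist"; returns the picture (420x560x3 uint8, red, green, blue); there is no depth.
- viewer.calibration(name): a dict with "mtx" (3x3 intrinsics, pixels), "extrinsics" (4x4, takes a point from camera to world coordinates). Camera axes: x right, y up, looking along -z (the intrinsics and any distortion apply to the point x, -y, -z); pixel columns grow to the right and rows downward; lengths in mm; the calibration is good to about 2 mm. The wrist camera is an equidistant fisheye: a pixel r from the principal point sees the ray r / f radians off the axis. A picture is of the moment at which its call begins: read the wrist's pose just before it. calibration takes no time and is no camera call; for the wrist camera it gives the pose at the moment of the call.
- ctrl.finish_job(): hands the job in, once; it reports no verdict.
The state is a dict: "time_s": time; "joints": joint angles; "dq": joint speeds; "tau": joint torques, N m; "eef_pos": TCP position; "ee_rot": TCP orientation; "force": force on the tool from outside, world axes, zero at the start; "wrist_torque": the same for the moment, N m; "grip_width": opening from 0.0 (shut) to 1.0 (fully open).
Only numpy, scipy, OpenCV 4.12 (cv2) and the standard library are available. Lean on these libraries where they do the work, as an engineer would, in place of code of your own. Each camera call takes 0.05 s, during which the arm holds its last target.

TASK

Sort the five finished chocolates off the baking mat: the two round domes go into the round dish, the two long bars into the long steel tray, lying lengthwise in it, and the square chocolate into the square gold gift box. Each must end lying flat on the floor of its container, right way up, none on top of another. Leave the paper cup and the jar standing where they are.

Things in the scene. Friction and masses are not known exactly. Their poses are not given: they have to be found in the camera images.
- dome_a: Round dark chocolate with a domed top: 40 mm across, 26 mm high, its side upright for the lowest 17 mm. About 30 g. z up, the origin at the centre of its underside. At the start it lies, patterned or domed side up and at any yaw, on the very thin baking mat in the middle of the bench, among the other four chocolates.
- dome_b: The other round domed chocolate, the same as dome_a and interchangeable with it. At the start it lies, patterned or domed side up and at any yaw, on the very thin baking mat in the middle of the bench, among the other four chocolates.
- bar_a: Long dark chocolate bar: 70 mm long (own x), 26 mm wide (own y), 16 mm high, three small raised squares (under 2 mm) on top. About 36 g. z up, the origin at the centre of its underside. At the start it lies, patterned or domed side up and at any yaw, on the very thin baking mat in the middle of the bench, among the other four chocolates.
- bar_b: The other long bar, the same as bar_a and interchangeable with it. At the start it lies, patterned or domed side up and at any yaw, on the very thin baking mat in the middle of the bench, among the other four chocolates.
- square: Square dark chocolate: 40 by 40 mm, 16 mm high, sides along own x and y, four small raised squares (under 2 mm) on top. About 32 g. z up, the origin at the centre of its underside. At the start it lies, patterned or domed side up and at any yaw, on the very thin baking mat in the middle of the bench, among the other four chocolates.
- dish: Round shallow grey stoneware dish for the domes: 160 mm across over the rim, wall 4 mm, 18 mm high, inner floor flat, 5 mm above the bench and about 146 mm across. Origin at the centre of its underside, z up; its yaw means nothing. Fixed to the bench left of, right of or beyond the mat; the three containers swap places.
- long_tray: Long low steel tray for the bars: 208 mm long (own x), 108 mm wide (own y), 16 mm high, open on top; walls and floor 4 mm thick (inside 200 by 100 mm). Origin at the centre of its underside, z up. Its length lies within 0.3 rad of world x. Fixed to the bench left of, right of or beyond the mat; the three containers swap places.
- gift_box: Square open gold gift box for the square chocolate: 120 by 120 mm, 18 mm high; walls and floor 4 mm thick (inside 112 by 112 mm). Sides along own x and y, origin at the centre of its underside, z up, yaw within 0.3 rad. Fixed to the bench left of, right of or beyond the mat; the three containers swap places.
- cup: White paper cup with small dark dots, a bystander: 68 mm across at the rim, 50 mm at the foot, 70 mm high, standing loose between two containers. Origin at the centre of its underside. Not to be moved.
- jar: Jar of greenish-brown paste with a steel cap, a bystander: 58 mm across, 72 mm high, standing loose between two containers. Origin at the centre of its underside. Not to be moved.
There are look-alikes about, which are no part of the job. Leave any green look-alike of the bar_b alone.

How it is judged:
By the outcome, as a careful person would: the job done as asked, in the order asked, and still so for the second after the job is handed in, with the robot touching nothing.
It also fails if it takes over 118 s, if anything falls off the work surface, if the arm or the gripper's body presses on something with over 40 N, if the wrist force passes 120 N, or if a joint passes its speed limit or range.

## Working session

There is one attempt and no reset: what is moved stays moved. The work goes in short steps, Python scripts to look and compute and a tool call to move; the robot and the scene stay as the last step left them, time stands still between calls to the robot, and variables do not carry over. Pictures are saved under pics/ and viewed, and the job is handed in when it is done.

Besides the shell and the picture viewer there is one more tool, called after "Emit:" as name([rows], argument=value, ...), one row to a line, values as JSON. drive_tool: Moves the arm, as the interface text tells. Scaled input: -1 to 1 covers 0.1 m each way for a shift and 90 degrees each way for a turn. Its arguments: {"type":"object","properties":{"rows":{"type":"array","items":{"type":"array","items":{"type":"array","items":{"type":"number"}}}},"fingers":{"type":"number"},"force":{"type":"number"}},"required":["rows"]}

```bash
ls; mkdir -p pics
python3 - <<'E'
from rig import ctrl, viewer
import cv2
print(ctrl.sense(), ctrl.tip_reach)
for n in ["scene","side","wrist"]:
    c=viewer.calibration(n); print(n,c)
    im=viewer.capture(n); cv2.imwrite(f"pics/{n}0.png",im[:,:,::-1])
E
```

```text
pics
{'time_s': 0.0, 'joints': array([-2.23401386e-01,  3.13446926e-01,  1.49847711e+00,  2.30593799e-05,
        1.33101902e+00, -2.23389641e-01]), 'dq': array([-2.72418733e-05,  1.40990044e-03, -1.65737100e-03,  2.04287689e-03,
        5.59388462e-04,  4.34031042e-04]), 'tau': array([-5.78409599e-04, -4.12261176e+01, -2.59742296e+01, -3.58453699e-04,
        4.11797926e-03, -1.23038126e-05]), 'eef_pos': array([ 5.24951802e+02, -6.21288214e-05,  4.04121435e+02]), 'ee_rot': array([-5.77312789e-04,  7.07112714e-01,  7.07100526e-01, -3.50325190e-04]), 'force': array([-1.2665714 ,  0.32256465, -0.20168095]), 'wrist_torque': array([ 0.00382608, -0.01737349, -0.05091364]), 'grip_width': 0.9999114013819878} 173.4
scene {'mtx': array([[443.72333471,   0.        , 284.9561992 ],
       [  0.        , 443.72333471, 213.16107422],
       [  0.        ,   0.        ,   1.        ]]), 'extrinsics': array([[-4.06476774e-02, -6.88731377e-01,  7.23876272e-01,
         1.33175201e+03],
       [ 9.99073187e-01, -1.77479150e-02,  3.92145174e-02,
         2.04471528e+01],
       [-1.41609740e-02,  7.24
[... 490 characters left out ...]
2],
       [ 2.19827697e-02,  8.04496767e-01,  5.93550090e-01,
         7.98272850e+02],
       [ 0.00000000e+00,  0.00000000e+00,  0.00000000e+00,
         1.00000000e+00]])}
wrist {'mtx': array([[325.1922621 ,   0.        , 280.37763906],
       [  0.        , 325.1922621 , 211.83625458],
       [  0.        ,   0.        ,   1.        ]]), 'extrinsics': array([[ 9.99998004e-01, -1.47432285e-03,  1.34845877e-03,
         5.24509559e+02],
       [ 9.89516975e-04,  9.51773623e-01,  3.06799595e-01,
         7.88564334e+01],
       [-1.73574914e-03, -3.06797648e-01,  9.51773182e-01,
         3.73708402e+02],
       [ 0.00000000e+00,  0.00000000e+00,  0.00000000e+00,
         1.00000000e+00]])}
```

View pics/scene0.png

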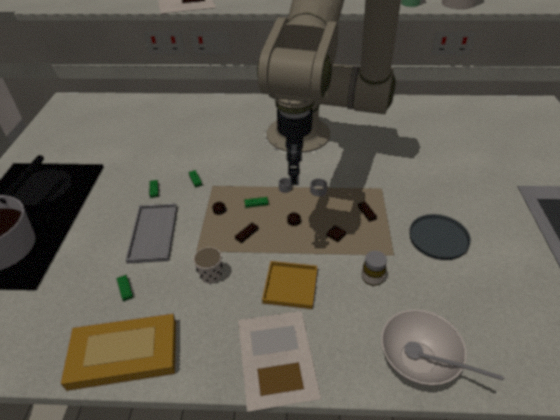

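View pics/side0.png

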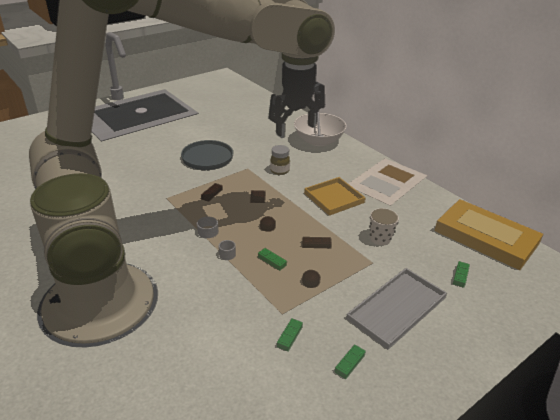

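View pics/wrist0.png

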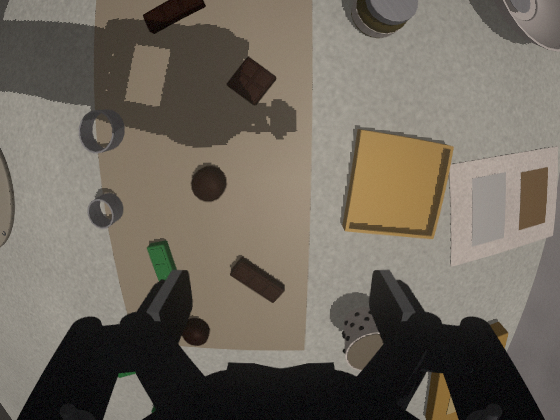

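```bash
cat > h.py <<'E'
import numpy as np, cv2, json
from rig import ctrl, viewer
def ray(c,name,u,v):
    K=c["mtx"]; x=(u-K[0,2])/K[0,0]; y=(v-K[1,2])/K[1,1]
    if name=="wrist":
        r=np.hypot(x,y); s=np.sin(r)/r if r>1e-9 else 1; d=np.array([x*s,-y*s,-np.cos(r)])
    else: d=np.array([x,-y,-1.])
    E=c["extrinsics"]; return E[:3,3],E[:3,:3]@d
def p2w(c,name,u,v,z):
    o,d=ray(c,name,u,v); return (o+d*(z-o[2])/d[2])[:2]
def w2p(c,name,P):
    E=c["extrinsics"]; q=E[:3,:3].T@(np.array(P,float)-E[:3,3]); x,y,z=q[0],-q[1],-q[2]; K=c["mtx"]
    if name=="wrist":
        h=np.hypot(x,y); t=np.arctan2(h,z); x,y=x/h*t,y/h*t
    else: x,y=x/z,y/z
    return K[0,0]*x+K[0,2],K[1,1]*y+K[1,2]
def topdown(im,c,name,z,x0,x1,y0,y1,s):
    # image: right=+x, up=+y ; s px/mm
    W,H=int((x1-x0)*s),int((y1-y0)*s)
    E=c["extrinsics"];K=c["mtx"]
    X,Y=np.meshgrid(x0+np.arange(W)/s,y1-np.arange(H)/s)
    P=np.stack([X,Y,np.full_like(X,z)],-1)-E[:3,3]; q=P@E[:3,:3]
    x,y,zz=q[...,0],-q[...,1],-q[...,2]
    if name=="wrist":
        h=np.hypot(x,y)+1e-9;t=np.arctan2(h,zz);mx,my=x/h*t,y/h*t
    else: mx,my=x/zz,y/zz
    return cv2.remap(im,(mx*K[0,0]+K[0,2]).astype(np.float32),(my*K[1,1]+K[1,2]).astype(np.float32),cv2.INTER_CUBIC)
def grab(name,fn):
    c=viewer.calibration(name); im=viewer.capture(name)[:,:,::-1].copy(); cv2.imwrite(f"pics/{fn}.png",im)
    np.savez(f"pics/{fn}.npz",**c); return c,im
E
python3 - <<'E'
from h import *
for n in ["scene","wrist","side"]:
    im=cv2.imread(f"pics/{n}0.png"); c=viewer.calibration(n); np.savez(f"pics/{n}0.npz",**c)
    t=topdown(im,c,n,16,330,730,-310,330,1.0) 
    t=cv2.rotate(t,cv2.ROTATE_90_COUNTERCLOCKWISE) # up=+x... left=+y
    t=np.clip(t.astype(float)*1.4,0,255).astype(np.uint8)
    for k in range(-300,330,50): cv2.putText(t,str(k),(330-k,8),0,0.3,(255,0,255)); cv2.line(t,(330-k,10),(330-k,14),(255,0,255))
    for k in range(350,730,50): cv2.putText(t,str(k),(0,730-k),0,0.3,(255,0,255))
    cv2.imwrite(f"pics/td_{n}.png",t)
E
```

```text
(no output)
```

View pics/td_scene.png

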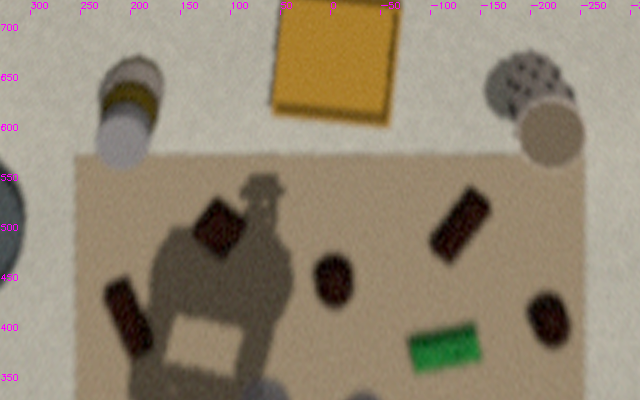

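View pics/td_wrist.png

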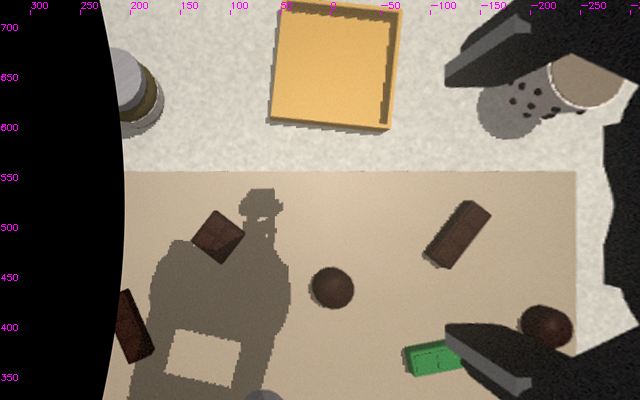

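View pics/td_side.png

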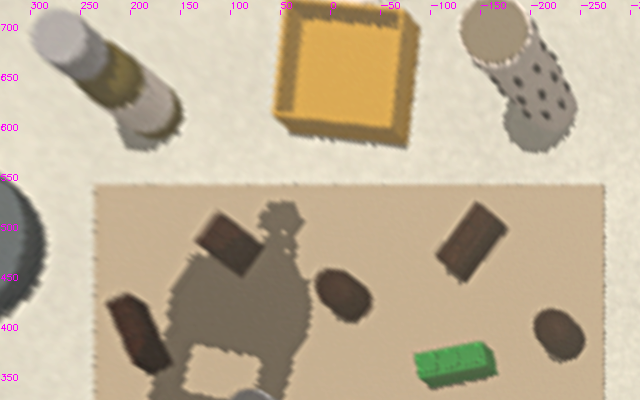

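Run:
```python
from h import *
im=cv2.imread("pics/wrist0.png"); c=dict(np.load("pics/wrist0.npz"))
t=topdown(im,c,"wrist",16,380,730,-200,230,1.8); t=cv2.rotate(t,cv2.ROTATE_90_COUNTERCLOCKWISE)
t=np.clip(t.astype(float)*1.6,0,255).astype(np.uint8); print(t.shape)
cv2.imwrite("pics/a.png",t)
im=cv2.imread("pics/scene0.png")
a=cv2.resize(im[190:300,90:240],None,fx=4,fy=4,interpolation=cv2.INTER_CUBIC);cv2.imwrite("pics/b.png",a)
a=cv2.resize(im[170:300,340:480],None,fx=4,fy=4,interpolation=cv2.INTER_CUBIC);cv2.imwrite("pics/c.png",a)
```

```text
(630, 774, 3)
```

View pics/a.png

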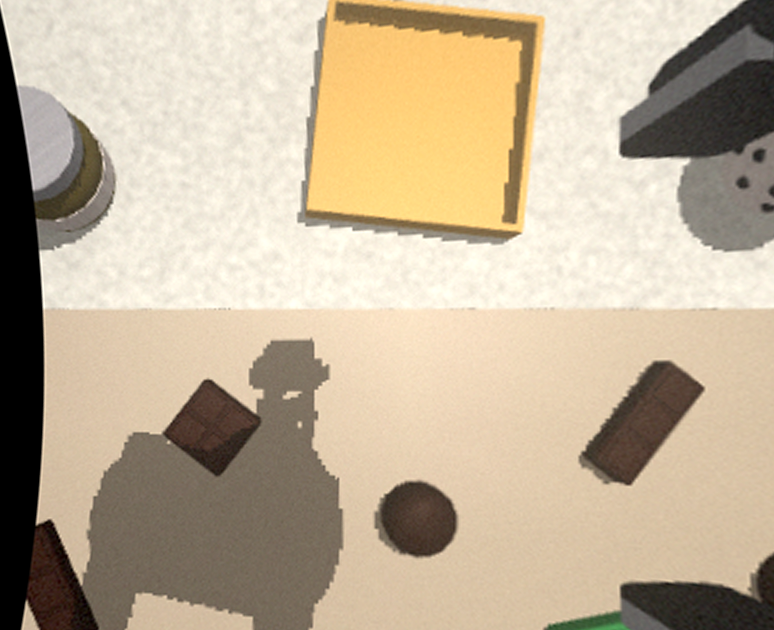

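View pics/b.png

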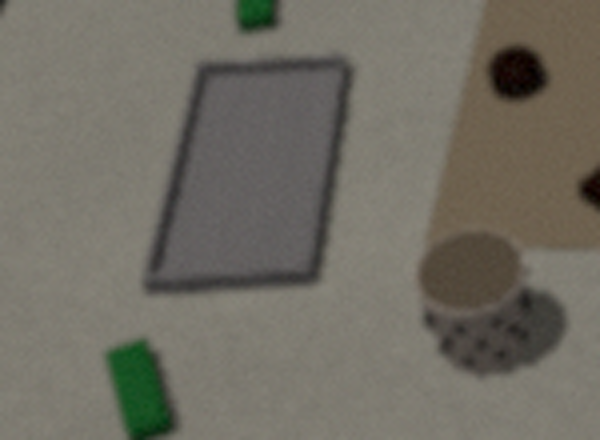

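View pics/c.png

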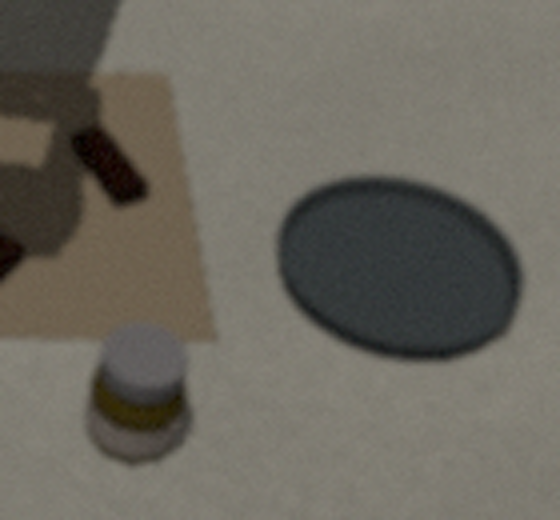

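Run:
```python
from h import *
c=dict(np.load("pics/scene0.npz"))
P=np.array([p2w(c,"scene",90+u/4,190+v/4,16) for u,v in [(200,64),(350,58),(320,281),(148,290)]]);print("tray",P.round(),P.mean(0))
print(np.linalg.norm(P-np.roll(P,-1,0),axis=1), [np.arctan2(*(P[i]-P[j])[::-1]) for i,j in [(3,0),(2,1)]])
for e in [(278,255),(522,275),(375,177),(420,357)]: print("dish",p2w(c,"scene",340+e[0]/4,170+e[1]/4,18))
print("jar top",p2w(c,"scene",340+145/4,170+355/4,72),"cup top",p2w(c,"scene",90+470/4,190+272/4,70))
f=lambda u,v:(730-v/1.8,230-u/1.8)
for n,L in dict(sq=[(208,380),(260,421),(218,474),(164,433)],bar=[(656,362),(703,388),(630,484),(585,457)],box=[(330,0),(543,17),(520,234),(307,212)]).items():
    Q=np.array([f(*q) for q in L]); d=np.diff(np.vstack([Q,Q[:1]]),axis=0)
    print(n,Q.mean(0).round(1),np.degrees(np.arctan2(d[:,1],d[:,0])).round(),np.linalg.norm(d,axis=1).round(1))
```

```text
tray [[ 408. -448.]
 [ 398. -341.]
 [ 608. -314.]
 [ 619. -422.]] [ 508.22636207 -381.31890445]
[107.76270728 211.47020962 108.48659279 212.81816083] [np.float64(0.1219363834162979), np.float64(0.1255580071668357)]
dish [499.87179871 306.71215725]
dish [513.82979434 463.23306756]
dish [422.54655067 386.0097172 ]
dish [586.72194745 381.20989183]
jar top [636.60606775 197.16949304] cup top [ 644.0049213  -204.64800978]
sq [492.8 111.9] [-128.  142.   53.  -40.] [36.8 37.6 37.7 38.3]
bar [ 495.1 -127.5] [-119.  143.   59.  -37.] [29.8 67.  29.2 65.9]
box [665.7  -6.1] [-95. 174.  84.  -6.] [118.7 121.2 119.  118.5]
```

Emit:
drive_tool([
  [[-0.4,-0.01,-0.5,0,0,0],[-0.83,-0.02,-1.0,0,0,0],[-0.83,-0.02,-1.0,0,0,0],[-0.83,-0.02,-1.0,0,0,0]],
], fingers=1, force=30)

```text
time_s: 0.65
eef_pos: [442.7, -2.2, 305.1]
ee_rot: [0.0, 0.707, 0.707, 0.0]
force: [0.5, 1.1, 0.4]
grip_width: 0.998
```

Run:
```python
from h import *
s=ctrl.sense(); print(s["time_s"],s["eef_pos"],ctrl.tip_reach)
c,im=grab("wrist","w1")
cv2.imwrite("pics/w1b.png",np.clip(im*1.5,0,255).astype(np.uint8))
```

```text
0.65 [442.69748545  -2.21841042 305.06498707] 173.4
```

View pics/w1b.png

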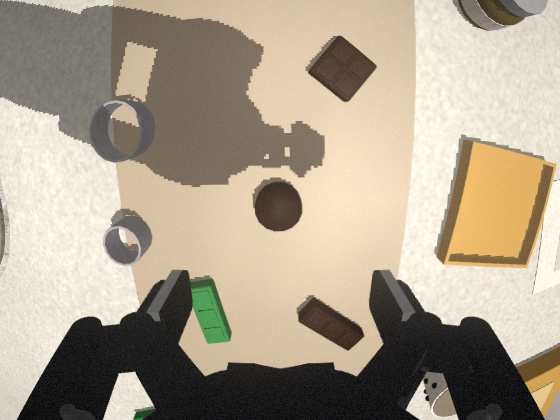

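Run:
```python
from h import *
c=dict(np.load("pics/w1.npz")); 
for z in (8,14): print([p2w(c,"wrist",u,v,z).round(1) for u,v in [(278,205),(254,205),(302,205),(278,179),(278,231)]])
for n,L in dict(sq=[(342,37),(376,68),(346,101),(308,66)],).items():
    Q=np.array([p2w(c,"wrist",u,v,16) for u,v in L]);d=np.diff(np.vstack([Q,Q[:1]]),axis=0)
    print(n,Q.mean(0),np.degrees(np.arctan2(d[:,1],d[:,0])).round(),np.linalg.norm(d,axis=1).round(1))
for u,v in [(122,130),(130,240),(210,310)]:print(p2w(c,"wrist",u,v,10))
```

```text
[array([440.4,  -3.3]), array([419.8,  -3.3]), array([461. ,  -3.3]), array([440.4,  19.4]), array([440.4, -27.1])]
[array([440.4,  -1.5]), array([420.3,  -1.5]), array([460.5,  -1.5]), array([440.5,  20.7]), array([440.4, -24.8])]
sq [491.86141788 112.24508735] [ -40. -131.  138.   43.] [36.6 37.6 40.7 36.9]
[304.1028398   66.19479701]
[299.18546944 -37.08528321]
[ 372.24379922 -111.83075897]
```

Emit:
drive_tool([
  [[-0.02,0,-0.5,0,0,0],[-0.02,0,-1.0,0,0,0],[-0.02,0,-1.0,0,0,0]],
])

```text
time_s: 1.08
eef_pos: [441.6, -2.3, 204.4]
ee_rot: [-0.001, 0.707, 0.707, -0.0]
force: [0.5, -0.9, 0.6]
grip_width: 0.997
```

Emit:
drive_tool([
  [[0,0,-0.15,0,0,0],[0,0,-0.28,0,0,0],[0,0,-0.28,0,0,0]],
])

```text
time_s: 1.45
eef_pos: [441.7, -2.3, 176.2]
ee_rot: [-0.001, 0.707, 0.707, -0.0]
force: [-0.4, 0.5, 0.6]
grip_width: 0.998
```

Emit:
drive_tool([
  [[0,0,0,0,0,0],[0,0,0,0,0,0],[0,0,0,0,0,0],[0,0,0,0,0,0],[0,0,0,0,0,0],[0,0,0,0,0,0]],
], fingers=-1, force=25)

```text
time_s: 2.2
eef_pos: [441.8, -2.4, 176.7]
ee_rot: [-0.001, 0.707, 0.707, -0.0]
force: [-0.9, 0.3, 5.9]
grip_width: 0.455
```

Emit:
drive_tool([
  [[0,0,0.3,0,0,0],[0,0,0.8,0,0,0],[0,0,0.8,0,0,0]],
])

```text
time_s: 2.58
eef_pos: [442.4, -2.4, 259.5]
ee_rot: [0.002, 0.707, 0.707, 0.001]
force: [-0.1, 0.1, -0.6]
grip_width: 0.452
```

Run:
```python
from h import *
s=ctrl.sense(); print(s["time_s"],s["eef_pos"],s["force"],ctrl.tip_reach)
c,im=grab("wrist","w2")
cv2.imwrite("pics/w2b.png",np.clip(im*1.5,0,255).astype(np.uint8))
c,im=grab("side","s2")
cv2.imwrite("pics/s2b.png",cv2.resize(im[60:260,160:420],None,fx=3,fy=3))
```

```text
2.575 [442.44121805  -2.4463741  259.47585753] [-0.05122831  0.14869345 -0.59907718] 173.4
```

View pics/w2b.png

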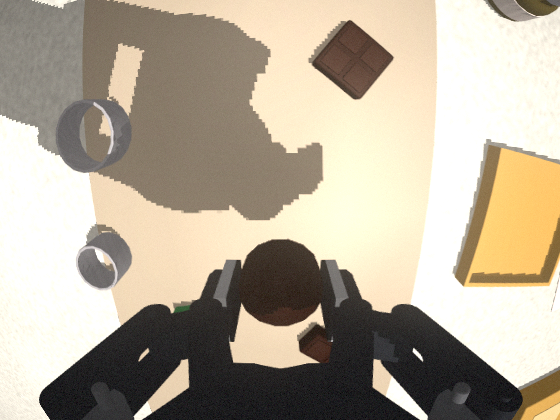

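View pics/s2b.png

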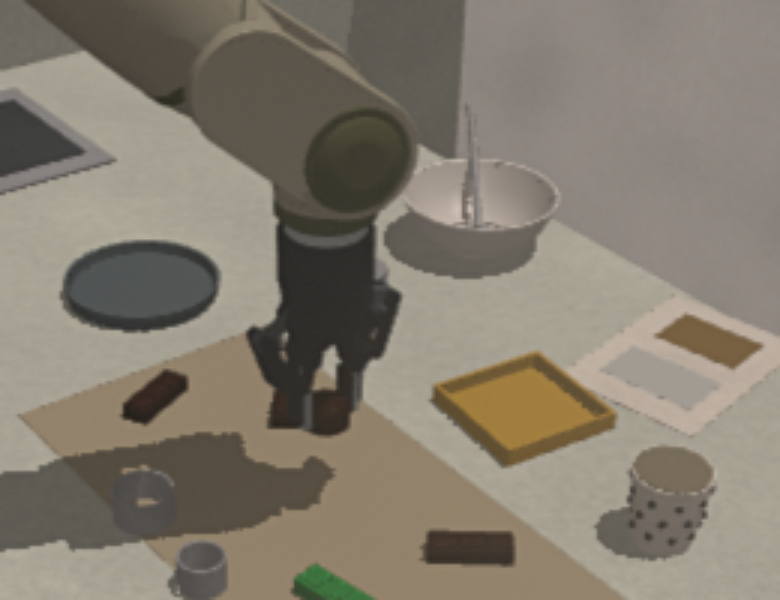

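Emit:
drive_tool([
  [[0.1,0.5,0,0,0,0],[0.2,1.0,0,0,0,0]],
])

```text
time_s: 2.92
eef_pos: [461.6, 98.7, 255.3]
ee_rot: [-0.001, 0.708, 0.707, -0.001]
force: [-0.5, -1.0, -0.5]
grip_width: 0.45
```

Emit:
drive_tool([
  [[0.1,0.6,0,0,0,0],[0.2,1.0,0,0,0,0]],
])

```text
time_s: 3.18
eef_pos: [481.2, 201.0, 253.6]
ee_rot: [-0.002, 0.707, 0.707, -0.002]
force: [-0.1, -0.3, 0.2]
grip_width: 0.456
```

Emit:
drive_tool([
  [[0.1,0.6,0,0,0,0],[0.2,1.0,0,0,0,0],[0.2,1.0,0,0,0,0]],
])

```text
time_s: 3.55
eef_pos: [500.8, 303.1, 251.4]
ee_rot: [-0.003, 0.706, 0.708, -0.003]
force: [0.5, -1.0, -0.8]
grip_width: 0.452
```

Run:
```python
from h import *
s=ctrl.sense(); print(s["time_s"],s["eef_pos"],s["force"],ctrl.tip_reach)
c,im=grab("wrist","w3")
cv2.imwrite("pics/w3b.png",np.clip(im*1.5,0,255).astype(np.uint8))
c=dict(np.load("pics/w2.npz"))
print(p2w(c,"wrist",281,283,98),p2w(c,"wrist",281,283,90))
```

```text
3.55 [500.78587851 303.09648895 251.42560517] [ 0.46034383 -0.97884305 -0.78747299] 173.4
[443.13948765  -0.72992648] [443.19918622  -5.44260131]
```

View pics/w3b.png

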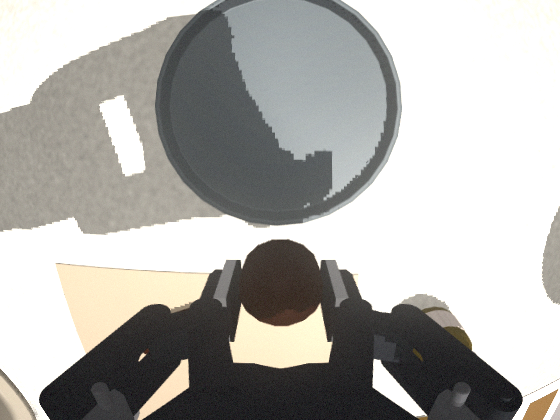

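Run:
```python
from h import *
c=dict(np.load("pics/w3.npz"))
P=np.array([p2w(c,"wrist",u,v,18) for u,v in [(156,105),(402,95),(280,224),(200,200),(360,195),(195,15),(372,15)]]);print(P)
A=np.c_[2*P,np.ones(len(P))];s=np.linalg.lstsq(A,(P**2).sum(1),rcond=None)[0];print(s[:2],np.sqrt(s[2]+s[0]**2+s[1]**2))
```

```text
[[417.75743597 388.17834582]
 [575.51731508 395.104565  ]
 [498.06257219 307.79831756]
 [444.93154944 324.17632211]
 [550.54231208 328.27049221]
 [444.13895154 445.88263295]
 [555.25286215 446.45384853]]
[497.30864394 387.53497569] 80.20101471966566
```

Emit:
drive_tool([
  [[0,0.5,0,0,0,0],[-0.01,0.99,0,0,0,0],[-0.01,0.99,0,0,0,0]],
])

```text
time_s: 3.98
eef_pos: [499.1, 401.9, 250.2]
ee_rot: [-0.003, 0.706, 0.708, -0.004]
force: [-0.3, -0.1, -0.4]
grip_width: 0.454
```

Emit:
drive_tool([
  [[0,0.18,-0.2,0,0,0],[0,0.18,-0.4,0,0,0],[0,0.18,-0.58,0,0,0],[0,0.18,-0.6,0,0,0]],
])

```text
time_s: 4.47
eef_pos: [499.2, 418.8, 188.5]
ee_rot: [-0.003, 0.706, 0.708, -0.006]
force: [-0.3, -0.3, 0.1]
grip_width: 0.452
```

Emit:
drive_tool([
  [[0,0,-0.04,0,0,0],[0,0,-0.06,0,0,0],[0,0,-0.06,0,0,0]],
])

```text
time_s: 4.85
eef_pos: [499.2, 418.8, 182.8]
ee_rot: [-0.003, 0.706, 0.708, -0.006]
force: [1.0, -0.3, -0.5]
grip_width: 0.452
```

Emit:
drive_tool([
  [[0,0,-0.01,0,0,0],[0,0,-0.01,0,0,0],[0,0,-0.01,0,0,0]],
], fingers=0.3)

```text
time_s: 5.22
eef_pos: [499.2, 418.8, 181.9]
ee_rot: [-0.003, 0.706, 0.708, -0.006]
force: [0.7, 0.3, 0.5]
grip_width: 0.649
```

Emit:
drive_tool([
  [[0,0,0.1,0,0,0],[0,0,0.5,0,0,0],[0,0,1,0,0,0],[0,0,1,0,0,0]],
])

```text
time_s: 5.72
eef_pos: [499.7, 419.1, 287.0]
ee_rot: [-0.002, 0.706, 0.708, -0.001]
force: [0.1, 0.2, -0.6]
grip_width: 0.646
```

Run:
```python
from h import *
s=ctrl.sense(); print(s["time_s"],s["eef_pos"],s["force"],ctrl.tip_reach)
c,im=grab("wrist","w4")
cv2.imwrite("pics/w4b.png",np.clip(im*1.5,0,255).astype(np.uint8))
```

```text
5.725 [499.66302706 419.12728304 287.03833611] [ 0.12103836  0.2101013  -0.64708279] 173.4
```

View pics/w4b.png

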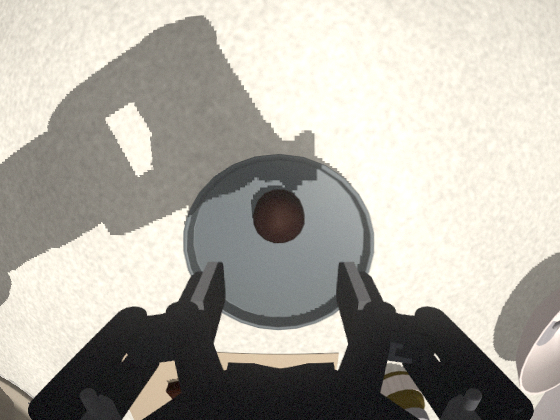

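Emit:
drive_tool([
  [[-0.1,-0.5,0,0,0,0],[-0.17,-1,0,0,0,0]],
], fingers=1)

```text
time_s: 6.02
eef_pos: [481.5, 317.7, 283.1]
ee_rot: [-0.003, 0.706, 0.708, -0.004]
force: [0.7, -0.6, 1.1]
grip_width: 0.999
```

Emit:
drive_tool([
  [[-0.1,-0.6,0,0,0,0],[-0.17,-1,0,0,0,0]],
])

```text
time_s: 6.28
eef_pos: [463.6, 215.7, 282.2]
ee_rot: [-0.004, 0.706, 0.708, -0.006]
force: [1.2, 0.5, -0.3]
grip_width: 0.999
```

Emit:
drive_tool([
  [[-0.1,-0.6,0,0,0,0],[-0.17,-1,0,0,0,0]],
])

```text
time_s: 6.52
eef_pos: [445.7, 113.7, 281.4]
ee_rot: [-0.004, 0.706, 0.708, -0.006]
force: [0.8, -0.4, 0.1]
grip_width: 0.997
```

Emit:
drive_tool([
  [[-0.1,-0.6,0,0,0,0],[-0.17,-1,0,0,0,0]],
])

```text
time_s: 6.78
eef_pos: [427.8, 11.9, 280.7]
ee_rot: [-0.005, 0.707, 0.707, -0.007]
force: [0.1, -0.6, 0.5]
grip_width: 1.0
```

Emit:
drive_tool([
  [[-0.1,-0.6,0,0,0,0],[-0.17,-1,0,0,0,0]],
])

```text
time_s: 7.02
eef_pos: [409.9, -90.1, 280.1]
ee_rot: [-0.006, 0.707, 0.707, -0.007]
force: [-0.6, -0.2, -0.0]
grip_width: 0.998
```

Emit:
drive_tool([
  [[-0.1,-0.6,0,0,0,0],[-0.15,-1,0,0,0,0],[-0.15,-1,0,0,0,0]],
])

```text
time_s: 7.4
eef_pos: [394.3, -192.0, 279.4]
ee_rot: [-0.006, 0.709, 0.706, -0.007]
force: [-1.2, 0.6, -1.3]
grip_width: 1.001
```

Run:
```python
from h import *
s=ctrl.sense(); print(s["time_s"],s["eef_pos"],s["force"],s["joints"])
c,im=grab("wrist","w5")
cv2.imwrite("pics/w5b.png",np.clip(im*1.5,0,255).astype(np.uint8))
```

```text
7.4 [ 394.30188237 -191.95956345  279.40685563] [-1.21716444  0.63407495 -1.29390716] [-0.71887405  0.28255499  1.90426435 -0.01624042  0.96857181 -0.70533353]
```

View pics/w5b.png

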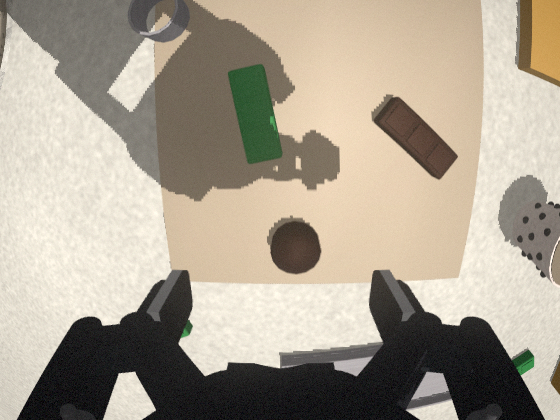

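Run:
```python
from h import *
c=dict(np.load("pics/w5.npz")); 
for z in (8,14): print([p2w(c,"wrist",u,v,z).round(1) for u,v in [(296,248),(271,248),(322,248),(296,221),(296,274)]])
Q=np.array([p2w(c,"wrist",u,v,16) for u,v in [(397,97),(457,155),(438,179),(375,122)]]);print(Q,Q.mean(0))
print([p2w(c,"wrist",u,v,16).round() for u,v in [(230,72),(264,64),(282,157),(250,163)]])
```

```text
[array([ 401.2, -221.9]), array([ 380.9, -222. ]), array([ 422.4, -222. ]), array([ 400.9, -198.7]), array([ 401.6, -246. ])]
[array([ 401. , -219.2]), array([ 381.2, -219.3]), array([ 421.7, -219.2]), array([ 400.7, -196.5]), array([ 401.4, -242.7])]
[[ 473.82256995 -100.58219686]
 [ 527.88631283 -141.1281613 ]
 [ 512.51787913 -161.09590537]
 [ 457.41691647 -120.07899669]] [ 492.9109196  -130.72131506]
[array([354., -85.]), array([378., -80.]), array([ 390., -147.]), array([ 367., -151.])]
```

Emit:
drive_tool([
  [[0.07,-0.28,-0.2,0,0,0],[0.07,-0.28,-0.6,0,0,0],[0.07,-0.28,-0.9,0,0,0],[0.07,-0.28,-1,0,0,0],[0.07,-0.28,-1,0,0,0]],
])

```text
time_s: 8.07
eef_pos: [401.7, -217.9, 179.4]
ee_rot: [-0.007, 0.708, 0.706, -0.007]
force: [-0.3, -0.5, 0.5]
grip_width: 0.999
```

Emit:
drive_tool([
  [[0,0,-0.03,0,0,0],[0,0,-0.03,0,0,0],[0,0,-0.03,0,0,0],[0,0,-0.03,0,0,0],[0,0,-0.03,0,0,0],[0,0,-0.03,0,0,0]],
], fingers=-1)

```text
time_s: 8.82
eef_pos: [401.8, -218.0, 177.2]
ee_rot: [-0.007, 0.708, 0.706, -0.007]
force: [-0.8, 1.3, 6.6]
grip_width: 0.45
```

```bash
cat >> h.py <<'E'
from scipy.spatial.transform import Rotation as R
def toolrot(yaw): # jaws (tool y) at angle; yaw=0: tool y along +x, tool x along +y
    return R.from_euler('z',yaw)*R.from_quat([.70710678,.70710678,0,0])
def turn(yaw):
    q=ctrl.sense()["ee_rot"]; cur=R.from_quat([q[1],q[2],q[3],q[0]])
    return ((toolrot(yaw)*cur.inv()).as_rotvec()/(np.pi/2)).round(3)
E
python3 -c "
from h import *
print(turn(0), ctrl.sense()['eef_pos'],ctrl.sense()['force'])"
```

```text
[ 0.    -0.012  0.001] [ 401.78739414 -217.98277412  177.18535199] [-0.81962717  1.28676433  6.59357311]
```

Emit:
drive_tool([
  [[0,0,0.3,0,0,0],[0,0,0.85,0,0,0],[0,0.3,0.85,0,-0.012,0],[0,0.9,0.85,0,-0.012,0]],
])

```text
time_s: 9.32
eef_pos: [401.8, -128.0, 263.0]
ee_rot: [0.001, 0.709, 0.705, 0.0]
force: [0.9, 0.8, -0.7]
grip_width: 0.453
```

Emit:
drive_tool([
  [[0.1,0.6,0,0,0,0],[0.2,1,0,0,0,0]],
])

```text
time_s: 9.57
eef_pos: [421.6, -25.8, 263.5]
ee_rot: [0.002, 0.709, 0.706, 0.0]
force: [-0.3, 0.0, -0.7]
grip_width: 0.452
```

Emit:
drive_tool([
  [[0.1,0.6,0,0,0,0],[0.2,1,0,0,0,0]],
])

```text
time_s: 9.82
eef_pos: [441.5, 76.4, 263.9]
ee_rot: [0.002, 0.708, 0.706, 0.0]
force: [1.5, -1.2, -0.1]
grip_width: 0.451
```

Emit:
drive_tool([
  [[0.1,0.6,0,0,0,0],[0.2,1,0,0,0,0]],
])

```text
time_s: 10.07
eef_pos: [461.3, 178.7, 264.3]
ee_rot: [0.002, 0.708, 0.707, 0.001]
force: [0.3, -0.5, -0.8]
grip_width: 0.451
```

Emit:
drive_tool([
  [[0.1,0.6,0,0,0,0],[0.2,1,0,0,0,0],[0.2,1,0,0,0,0]],
])

```text
time_s: 10.45
eef_pos: [481.2, 280.8, 264.3]
ee_rot: [0.002, 0.707, 0.708, 0.001]
force: [-1.2, 0.1, -0.5]
grip_width: 0.45
```

Run:
```python
from h import *
s=ctrl.sense(); print(s["time_s"],s["eef_pos"],s["force"],s["joints"],turn(0))
c,im=grab("wrist","w6")
cv2.imwrite("pics/w6b.png",np.clip(im*1.5,0,255).astype(np.uint8))
```

```text
10.45 [481.1506625  280.8475182  264.33608993] [-1.19231137  0.06424475 -0.45994261] [ 0.31847404  0.52780693  1.57186889 -0.0032871   1.0378439   0.31849885] [ 0.001  0.003 -0.001]
```

View pics/w6b.png

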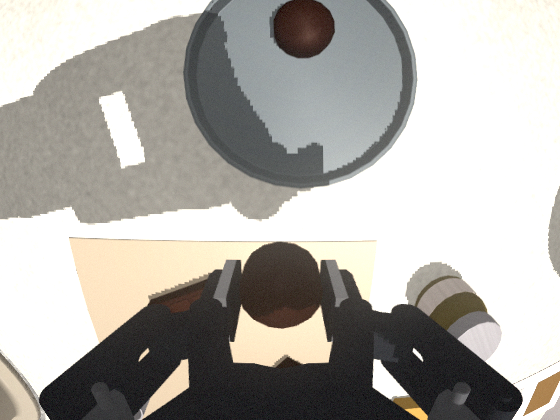

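Emit:
drive_tool([
  [[0.1,0.4,0,0,0,0],[0.17,0.74,0,0,0,0],[0.17,0.74,-0.3,0,0,0],[0.17,0.74,-0.6,0,0,0],[0.17,0.74,-0.75,0,0,0],[0.17,0.74,-0.8,0,0,0],[0.17,0.74,-0.82,0,0,0],[0.17,0.74,-0.82,0,0,0]],
])

```text
time_s: 11.5
eef_pos: [498.3, 353.4, 183.0]
ee_rot: [0.002, 0.707, 0.707, 0.001]
force: [-0.2, 0.1, 0.1]
grip_width: 0.455
```

Emit:
drive_tool([
  [[0,0,0,0,0,0],[0,0,0,0,0,0],[0,0,0,0,0,0]],
], fingers=0.3)

```text
time_s: 11.88
eef_pos: [498.3, 353.5, 183.2]
ee_rot: [0.002, 0.707, 0.707, 0.001]
force: [-0.3, 0.1, -0.3]
grip_width: 0.65
```

Emit:
drive_tool([
  [[0,0,0.1,0,0,0],[0,0,0.5,0,0,0],[0,0,1,0,0,0],[0,0,1,0,0,0]],
])

```text
time_s: 12.38
eef_pos: [498.8, 353.8, 288.0]
ee_rot: [0.004, 0.707, 0.707, 0.005]
force: [0.2, 0.7, -0.2]
grip_width: 0.652
```

Run:
```python
from h import *
s=ctrl.sense(); print(s["time_s"],s["eef_pos"],s["force"],turn(0))
c,im=grab("wrist","w7")
cv2.imwrite("pics/w7b.png",np.clip(im*1.5,0,255).astype(np.uint8))
```

```text
12.375 [498.76960466 353.81587907 287.9667813 ] [ 0.1608531   0.7362787  -0.15580948] [-0.001  0.008 -0.   ]
```

View pics/w7b.png

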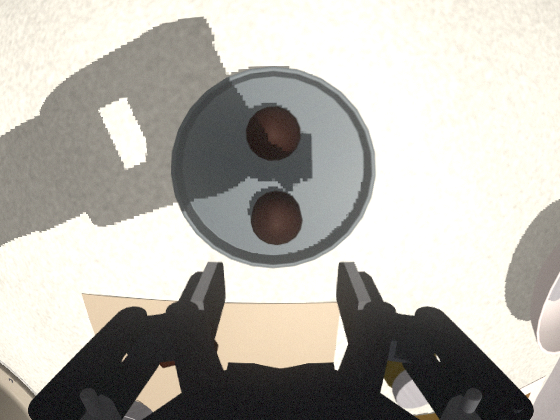

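Emit:
drive_tool([
  [[-0.4,-0.5,0,0,0.008,0],[-0.8,-1,0,0,0.008,0]],
], fingers=1)

```text
time_s: 12.68
eef_pos: [418.8, 254.7, 284.1]
ee_rot: [-0.002, 0.707, 0.707, -0.002]
force: [1.4, 0.2, 1.2]
grip_width: 0.997
```

Emit:
drive_tool([
  [[-0.1,-0.4,0,0,0,0],[-0.1,-0.5,0,0,0,0],[-0.1,-0.5,0,0,0,0]],
])

```text
time_s: 13.05
eef_pos: [409.2, 204.6, 283.9]
ee_rot: [-0.002, 0.707, 0.707, -0.002]
force: [-0.0, 0.5, 0.7]
grip_width: 0.998
```

Run:
```python
from h import *
s=ctrl.sense(); print(s["time_s"],s["eef_pos"],s["force"],turn(0),s["joints"])
c,im=grab("wrist","w8")
cv2.imwrite("pics/w8b.png",np.clip(im*1.5,0,255).astype(np.uint8))
```

```text
13.05 [409.17946585 204.61929141 283.90112248] [-0.03631054  0.52460029  0.66357542] [ 0.    -0.004  0.   ] [2.06520726e-01 3.10694670e-01 1.84953866e+00 9.73919546e-04
 9.87235198e-01 2.06109209e-01]
```

View pics/w8b.png

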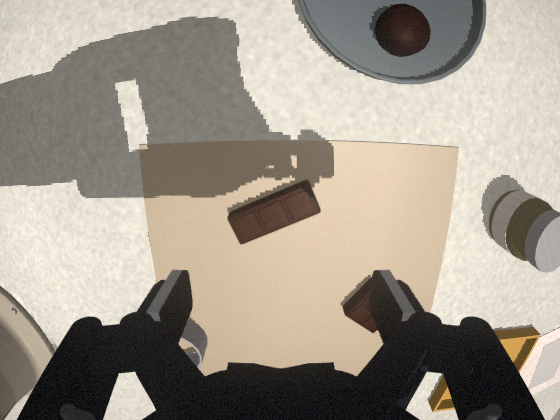

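Run:
```python
from h import *
im=cv2.imread("pics/w8b.png"); cv2.imwrite("pics/d.png",cv2.resize(im[165:255,215:335],None,fx=6,fy=6,interpolation=cv2.INTER_CUBIC))
```

```text
(no output)
```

View pics/d.png

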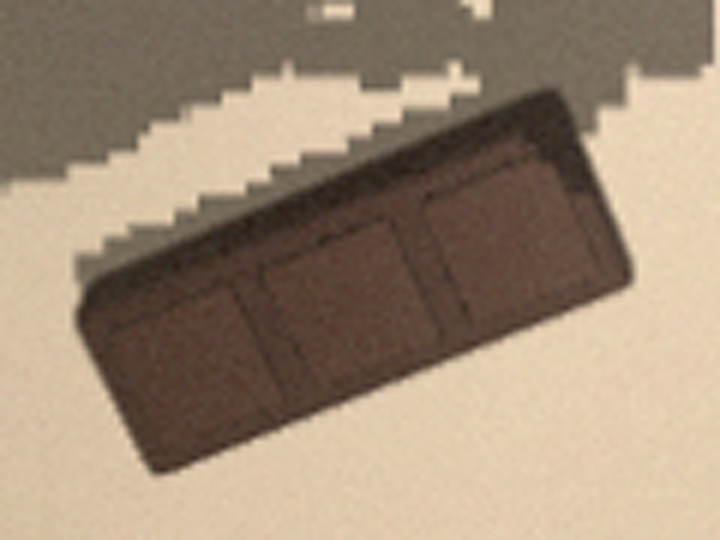

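```bash
cat >> h.py <<'E'
def quad(c,name,L,z,ox=0,oy=0,s=1):
    Q=np.array([p2w(c,name,ox+u/s,oy+v/s,z) for u,v in L]);d=np.diff(np.vstack([Q,Q[:1]]),axis=0)
    print(Q.mean(0).round(1),np.degrees(np.arctan2(d[:,1],d[:,0])).round(1),np.linalg.norm(d,axis=1).round(1))
E
python3 - <<'E'
from h import *
c=dict(np.load("pics/w8.npz"))
quad(c,"wrist",[(82,318),(158,475),(632,281),(556,128)],16,215,165,6)
quad(c,"wrist",[(82,318),(158,475),(632,281),(556,128)],15,215,165,6)
E
```

```text
[402.  203.7] [ -67.6   23.8  117.1 -157.4] [23.9 67.8 22.6 65.9]
[402.  203.4] [ -67.6   23.8  117.1 -157.4] [24.  68.  22.7 66.1]
```

Emit:
drive_tool([
  [[-0.07,-0.01,-0.1,0,0,-0.12],[-0.07,-0.01,-0.2,0,0,-0.24],[-0.07,-0.01,-0.3,0,0,-0.36],[-0.07,-0.01,-0.4,0,0,-0.48],[-0.07,-0.01,-0.5,0,0,-0.6],[-0.07,-0.01,-0.6,0,0,-0.7],[-0.07,-0.01,-0.6,0,0,-0.739],[-0.07,-0.01,-0.6,0,0,-0.739]],
])

```text
time_s: 14.1
eef_pos: [402.4, 204.9, 223.5]
ee_rot: [-0.003, 0.979, 0.205, -0.001]
force: [0.3, 0.3, 0.4]
grip_width: 1.0
```

Run:
```python
from h import *
s=ctrl.sense(); print(s["time_s"],s["eef_pos"],s["force"],turn(np.radians(-66.5)),s["joints"])
c,im=grab("wrist","w9")
cv2.imwrite("pics/w9b.png",np.clip(im*1.5,0,255).astype(np.uint8))
```

```text
14.1 [402.43866088 204.91192351 223.54974172] [0.29504233 0.26943391 0.42682522] [-0.003 -0.002 -0.001] [0.20943153 0.40321108 1.91783964 0.00776283 0.8224138  1.36259641]
```

View pics/w9b.png

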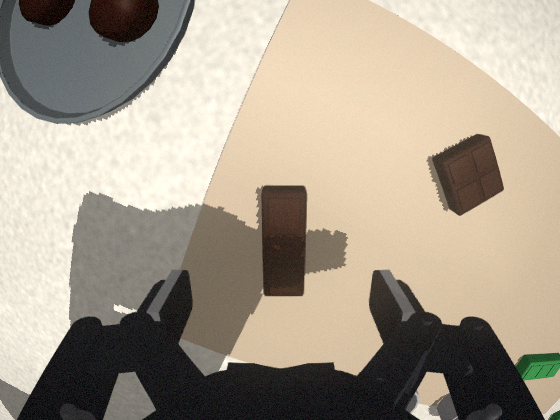

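Emit:
drive_tool([
  [[0,-0.01,-0.2,0,0,0],[0,-0.01,-0.4,0,0,0],[0,-0.01,-0.47,0,0,0],[0,-0.01,-0.47,0,0,0]],
])

```text
time_s: 14.65
eef_pos: [402.5, 204.0, 176.7]
ee_rot: [-0.003, 0.979, 0.205, -0.001]
force: [0.6, -0.0, -0.5]
grip_width: 1.0
```

Emit:
drive_tool([
  [[0,0,0,0,0,0],[0,0,0,0,0,0],[0,0,0,0,0,0],[0,0,0,0,0,0],[0,0,0,0,0,0],[0,0,0,0,0,0],[0,0,0,0,0,0]],
], fingers=-1)

```text
time_s: 15.52
eef_pos: [402.6, 204.0, 177.1]
ee_rot: [-0.003, 0.979, 0.205, -0.001]
force: [-1.2, 0.2, 5.9]
grip_width: 0.297
```

Emit:
drive_tool([
  [[0,0,0.3,0,0,0],[0,0,0.8,0,0,0],[0,-0.4,0.9,0,0,-0.1],[0.1,-0.9,0.9,0,0,-0.182]],
])

```text
time_s: 16.02
eef_pos: [412.4, 113.4, 268.0]
ee_rot: [-0.003, 0.998, 0.063, 0.001]
force: [0.1, 0.1, -0.6]
grip_width: 0.298
```

Run:
```python
from h import *
s=ctrl.sense(); print(s["time_s"],s["eef_pos"],s["force"],turn(np.radians(-82.9)),s["joints"])
c,im=grab("wrist","w10")
cv2.imwrite("pics/w10b.png",np.clip(im*1.5,0,255).astype(np.uint8))
```

```text
16.025 [412.36452828 113.44334788 267.95841821] [ 0.0779111   0.12985049 -0.58718103] [-0.004  0.001 -0.001] [-0.00809281  0.27764482  1.94974829  0.00735603  0.9130979   1.43265267]
```

View pics/w10b.png

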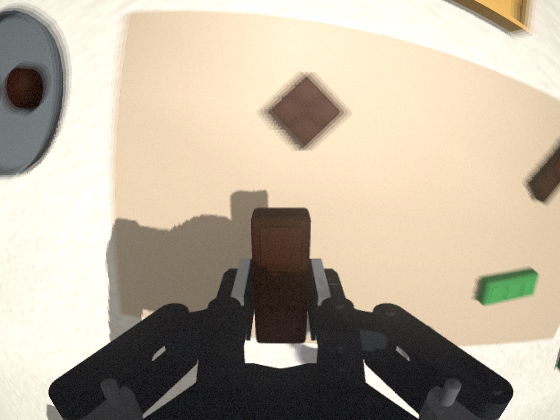

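Bar held level and aligned. On to the tray.

Emit:
drive_tool([
  [[0.1,-0.6,0,0,0,0],[0.2,-1,0,0,0,0]],
])

```text
time_s: 16.32
eef_pos: [433.7, 7.2, 267.6]
ee_rot: [-0.002, 0.998, 0.058, 0.001]
force: [1.2, 0.0, -1.0]
grip_width: 0.296
```

Emit:
drive_tool([
  [[0.1,-0.6,0,0,0,0],[0.2,-1,0,0,0,0]],
])

```text
time_s: 16.58
eef_pos: [453.7, -95.2, 267.5]
ee_rot: [-0.002, 0.998, 0.057, 0.001]
force: [-0.3, 0.4, -0.4]
grip_width: 0.297
```

Emit:
drive_tool([
  [[0.1,-0.6,0,0,0,0],[0.1,-1,0,0,0,0]],
])

```text
time_s: 16.82
eef_pos: [463.8, -197.6, 267.3]
ee_rot: [-0.002, 0.998, 0.057, 0.001]
force: [-0.6, 0.6, -0.9]
grip_width: 0.292
```

Emit:
drive_tool([
  [[0.1,-0.6,0,0,0,0],[0.0,-1,0,0,0,0],[0,-1,0,0,0,0]],
])

```text
time_s: 17.2
eef_pos: [463.0, -299.8, 266.8]
ee_rot: [-0.002, 0.998, 0.055, 0.001]
force: [0.8, 0.3, -0.6]
grip_width: 0.293
```

Run:
```python
from h import *
s=ctrl.sense(); print(s["time_s"],s["eef_pos"],s["force"],turn(np.radians(-82.9)),s["joints"])
c,im=grab("wrist","w11")
cv2.imwrite("pics/w11b.png",np.clip(im*1.5,0,255).astype(np.uint8))
```

```text
17.2 [ 463.01512    -299.78034444  266.83847419] [ 0.80686573  0.31264542 -0.63896507] [-0.002  0.001  0.009] [-0.78755308  0.51462445  1.58622076  0.0040499   1.04246969  0.67105791]
```

View pics/w11b.png

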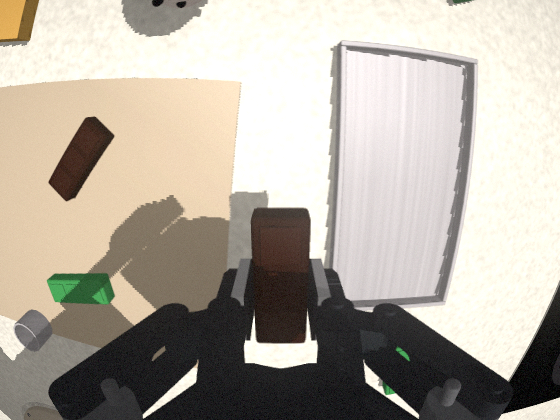

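Run:
```python
from h import *
c=dict(np.load("pics/w11.npz"))
L=[(341,42),(477,62),(446,304),(329,306)]
quad(c,"wrist",L,16)
print(np.array([p2w(c,"wrist",u,v,16) for u,v in L]).round())
for zz in (90,100): print(p2w(c,"wrist",281,275,zz))
```

```text
[ 498.2 -389.4] [ -84.3 -173.3   93.4    6.1] [106.7 204.6 108.8 200.3]
[[ 594. -325.]
 [ 604. -431.]
 [ 401. -455.]
 [ 394. -346.]]
[ 460.41855652 -299.7984605 ]
[ 465.9375093  -299.21182061]
```

Emit:
drive_tool([
  [[0.4,-0.4,0,0,0,0],[0.85,-0.83,0,0,0,0],[0.85,-0.83,-0.3,0,0,0],[0.85,-0.83,-0.6,0,0,0],[0.85,-0.83,-0.75,0,0,0],[0.85,-0.83,-0.8,0,0,0],[0.85,-0.83,-0.8,0,0,0]],
])

```text
time_s: 18.12
eef_pos: [548.6, -381.0, 187.7]
ee_rot: [-0.002, 0.998, 0.056, 0.001]
force: [-0.7, -0.5, 0.2]
grip_width: 0.299
```

Emit:
drive_tool([
  [[0,-0.02,-0.03,0,0,0],[0,-0.02,-0.06,0,0,0],[0,-0.02,-0.06,0,0,0]],
])

```text
time_s: 18.5
eef_pos: [548.6, -383.0, 181.6]
ee_rot: [-0.002, 0.998, 0.056, 0.001]
force: [0.0, 0.2, -0.3]
grip_width: 0.293
```

Emit:
drive_tool([
  [[0,0,0,0,0,0],[0,0,0,0,0,0],[0,0,0,0,0,0]],
], fingers=0)

```text
time_s: 18.88
eef_pos: [548.6, -383.0, 181.7]
ee_rot: [-0.002, 0.998, 0.056, 0.001]
force: [0.2, 0.3, -0.2]
grip_width: 0.5
```

Emit:
drive_tool([
  [[0,0,0.1,0,0,0],[0,0,0.5,0,0,0],[0,0,1,0,0,0],[0,0,1,0,0,0]],
])

```text
time_s: 19.38
eef_pos: [549.0, -383.3, 287.0]
ee_rot: [0.001, 0.998, 0.056, 0.004]
force: [0.1, 0.5, 0.2]
grip_width: 0.504
```

Run:
```python
from h import *
s=ctrl.sense(); print(s["time_s"],s["eef_pos"],s["force"],turn(np.radians(-82.9)))
c,im=grab("wrist","w12")
cv2.imwrite("pics/w12b.png",np.clip(im*1.5,0,255).astype(np.uint8))
```

```text
19.375 [ 548.9976926  -383.3418373   287.04521363] [0.10797548 0.46677135 0.17550948] [0.002 0.005 0.008]
```

View pics/w12b.png

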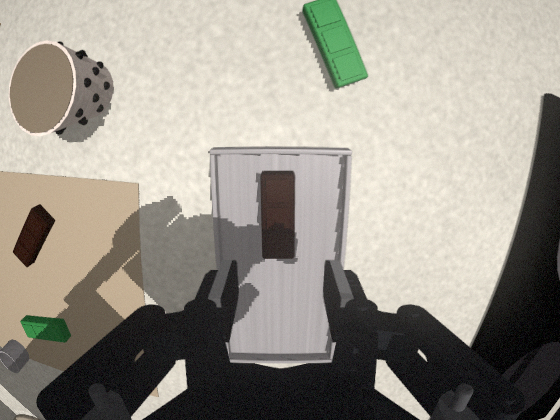

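Emit:
drive_tool([
  [[-0.1,0.5,0,0,0,-0.11],[-0.2,1,0,0,0,-0.22]],
], fingers=1)

```text
time_s: 19.68
eef_pos: [528.0, -281.9, 282.9]
ee_rot: [-0.0, 0.993, -0.12, 0.002]
force: [0.3, 0.2, -0.4]
grip_width: 0.903
```

Emit:
drive_tool([
  [[-0.1,0.5,0,0,0,-0.1],[-0.3,1,0,0,0,-0.2],[-0.36,1,0,0,0,-0.26],[-0.36,1,0,0,0,-0.26]],
])

```text
time_s: 20.18
eef_pos: [491.7, -181.5, 282.4]
ee_rot: [-0.0, 0.948, -0.318, 0.001]
force: [-0.4, 0.4, 0.3]
grip_width: 1.001
```

Run:
```python
from h import *
s=ctrl.sense(); print(s["time_s"],s["eef_pos"],s["force"],turn(np.radians(-127.5)))
c,im=grab("wrist","w13")
cv2.imwrite("pics/w13b.png",np.clip(im*1.5,0,255).astype(np.uint8))
```

```text
20.175 [ 491.69419404 -181.51420884  282.40003514] [-0.35559491  0.41391335  0.2910932 ] [ 0.     0.001 -0.005]
```

View pics/w13b.png

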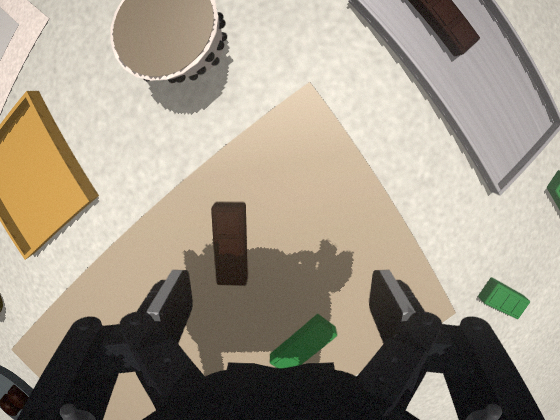

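Run:
```python
from h import *
im=cv2.imread("pics/w13b.png"); cv2.imwrite("pics/e.png",cv2.resize(im[190:300,190:280],None,fx=5,fy=5,interpolation=cv2.INTER_CUBIC))
```

```text
(no output)
```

View pics/e.png

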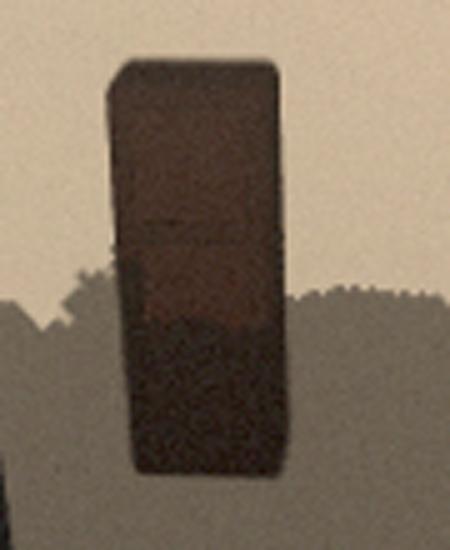

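Run:
```python
from h import *
c=dict(np.load("pics/w13.npz"))
quad(c,"wrist",[(118,90),(278,88),(287,475),(137,475)],16,190,190,5)
```

```text
[ 493.  -132.6] [-126.3  141.9   54.5  -38.8] [25.  68.1 25.8 68.5]
```

Emit:
drive_tool([
  [[0.01,0.3,-0.1,0,0,-0.014],[0.01,0.49,-0.4,0,0,-0.014],[0.01,0.49,-0.8,0,0,-0.014],[0.01,0.49,-0.95,0,0,-0.014],[0.01,0.49,-1,0,0,-0.014],[0.01,0.49,-1,0,0,-0.014]],
])

```text
time_s: 20.98
eef_pos: [493.3, -133.4, 183.1]
ee_rot: [-0.0, 0.945, -0.328, 0.002]
force: [0.7, -0.2, -0.5]
grip_width: 1.002
```

Run:
```python
from h import *
s=ctrl.sense(); print(s["time_s"],s["eef_pos"],s["force"],turn(np.radians(-128.3)))
c,im=grab("wrist","w14")
cv2.imwrite("pics/w14b.png",np.clip(im*1.5,0,255).astype(np.uint8))
```

```text
20.975 [ 493.28489184 -133.40781276  183.09183022] [ 0.66234093 -0.19643552 -0.49799064] [0.001 0.002 0.   ]
```

View pics/w14b.png

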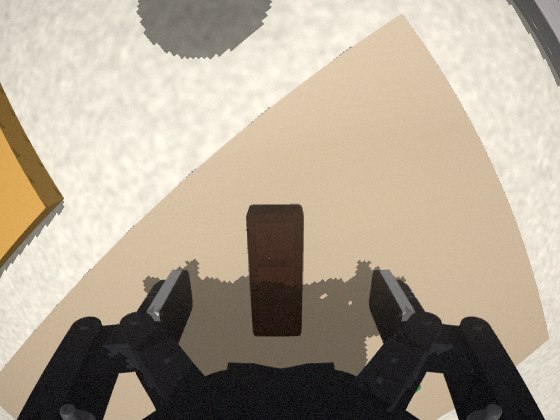

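Centred between the fingers; lower the last 6 mm and close.

Emit:
drive_tool([
  [[0,0,-0.04,0,0,0],[0,0,-0.065,0,0,0],[0,0,-0.065,0,0,0]],
])

```text
time_s: 21.4
eef_pos: [493.3, -133.4, 176.8]
ee_rot: [-0.0, 0.945, -0.328, 0.002]
force: [0.2, -0.8, -0.4]
grip_width: 1.001
```

Emit:
drive_tool([
  [[0,0,0,0,0,0],[0,0,0,0,0,0],[0,0,0,0,0,0],[0,0,0,0,0,0],[0,0,0,0,0,0],[0,0,0,0,0,0],[0,0,0,0,0,0]],
], fingers=-1)

```text
time_s: 22.28
eef_pos: [493.3, -133.4, 177.0]
ee_rot: [-0.0, 0.945, -0.328, 0.002]
force: [0.1, 0.6, 3.1]
grip_width: 0.298
```

Emit:
drive_tool([
  [[0,0,0.3,0,0,0],[0,0,0.85,0,0,0],[0,-0.5,0.9,0,0,0.1],[-0.1,-1,0.9,0,0,0.2],[-0.1,-1,0.9,0,0,0.3],[-0.1,-1,0.9,0,0,0.4],[-0.1,-1,0.9,0,0,0.49],[-0.1,-1,0.9,0,0,0.495]],
])

```text
time_s: 23.28
eef_pos: [483.3, -233.3, 266.6]
ee_rot: [-0.001, 0.999, 0.054, 0.002]
force: [0.9, 1.0, -1.1]
grip_width: 0.298
```

Run:
```python
from h import *
s=ctrl.sense(); print(s["time_s"],s["eef_pos"],s["force"],turn(np.radians(-83.5)))
c,im=grab("wrist","w15")
cv2.imwrite("pics/w15b.png",np.clip(im*1.5,0,255).astype(np.uint8))
```

```text
23.275 [ 483.25083387 -233.3494501   266.63596205] [ 0.89684951  0.95632258 -1.11321362] [-0.002  0.002  0.004]
```

View pics/w15b.png

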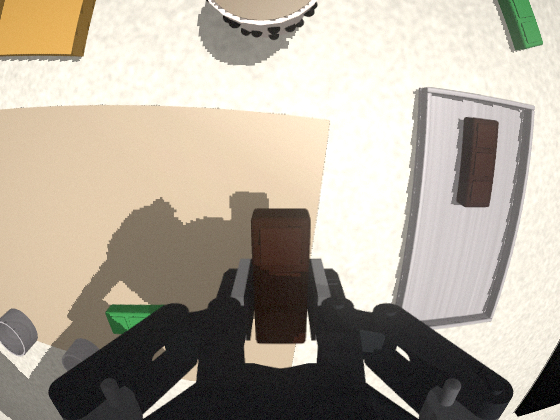

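Emit:
drive_tool([
  [[-0.1,-0.5,0,0,0,0],[-0.2,-1,0,0,0,0]],
])

```text
time_s: 23.58
eef_pos: [463.1, -334.3, 266.7]
ee_rot: [-0.001, 0.999, 0.052, 0.002]
force: [0.7, -0.5, 0.2]
grip_width: 0.296
```

Emit:
drive_tool([
  [[-0.1,-0.4,0,0,0,0],[-0.1,-0.58,0,0,0,0],[-0.1,-0.58,-0.3,0,0,0],[-0.1,-0.58,-0.6,0,0,0],[-0.1,-0.58,-0.75,0,0,0],[-0.1,-0.58,-0.78,0,0,0],[-0.1,-0.58,-0.78,0,0,0]],
])

```text
time_s: 24.45
eef_pos: [453.3, -392.4, 189.5]
ee_rot: [-0.001, 0.999, 0.052, 0.002]
force: [-0.8, -0.6, -0.3]
grip_width: 0.296
```

Emit:
drive_tool([
  [[0,0,-0.04,0,0,0],[0,0,-0.08,0,0,0],[0,0,-0.08,0,0,0]],
])

```text
time_s: 24.82
eef_pos: [453.3, -392.4, 181.3]
ee_rot: [-0.001, 0.999, 0.052, 0.002]
force: [0.5, -0.3, -0.1]
grip_width: 0.299
```

Emit:
drive_tool([
  [[0,0,0,0,0,0],[0,0,0,0,0,0],[0,0,0,0,0,0]],
], fingers=0)

```text
time_s: 25.2
eef_pos: [453.3, -392.4, 181.4]
ee_rot: [-0.001, 0.999, 0.052, 0.002]
force: [0.5, 0.5, -0.5]
grip_width: 0.501
```

Emit:
drive_tool([
  [[0,0,0.1,0,0,0],[0,0,0.5,0,0,0],[0,0,1,0,0,0],[0,0,1,0,0,0]],
])

```text
time_s: 25.7
eef_pos: [453.7, -392.8, 286.2]
ee_rot: [0.003, 0.999, 0.052, 0.004]
force: [-0.3, -0.4, -0.4]
grip_width: 0.501
```

Run:
```python
from h import *
s=ctrl.sense(); print(s["time_s"],s["eef_pos"],s["force"],turn(np.radians(-83.5)))
c,im=grab("wrist","w16")
cv2.imwrite("pics/w16b.png",np.clip(im*1.5,0,255).astype(np.uint8))
```

```text
25.7 [ 453.72214334 -392.78999049  286.15218578] [-0.3461085  -0.36597557 -0.39637868] [0.003 0.006 0.006]
```

View pics/w16b.png

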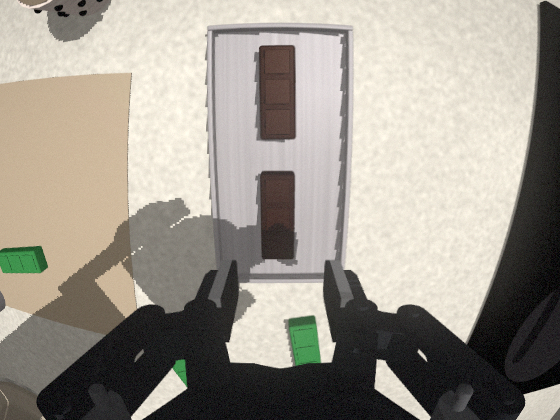

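Emit:
drive_tool([
  [[0,0.5,0,0,0,0.08],[0.1,1,0,0,0,0.16]],
], fingers=1)

```text
time_s: 26.0
eef_pos: [462.8, -291.3, 282.6]
ee_rot: [-0.0, 0.984, 0.178, 0.003]
force: [1.0, 0.0, 0.3]
grip_width: 0.904
```

Emit:
drive_tool([
  [[0.05,0.6,0,0,0,0.08],[0.1,1,0,0,0,0.16]],
])

```text
time_s: 26.25
eef_pos: [472.5, -188.9, 281.6]
ee_rot: [-0.002, 0.953, 0.303, 0.002]
force: [0.1, -0.4, 0.5]
grip_width: 1.0
```

Emit:
drive_tool([
  [[0.05,0.6,0,0,0,0.08],[0.1,1,0,0,0,0.16]],
])

```text
time_s: 26.5
eef_pos: [482.0, -86.5, 280.8]
ee_rot: [-0.003, 0.907, 0.422, 0.001]
force: [0.9, -0.5, 0.2]
grip_width: 0.999
```

Emit:
drive_tool([
  [[0.05,0.6,0,0,0,0],[0.08,1,0,0,0,0]],
])

```text
time_s: 26.75
eef_pos: [489.5, 15.8, 280.0]
ee_rot: [-0.004, 0.906, 0.423, 0.0]
force: [0.3, 0.3, 0.2]
grip_width: 0.999
```

Emit:
drive_tool([
  [[0,0.6,0,0,0,0],[0,0.95,0,0,0,0],[0,0.95,0,0,0,0]],
])

```text
time_s: 27.12
eef_pos: [489.0, 112.7, 279.1]
ee_rot: [-0.004, 0.906, 0.424, -0.001]
force: [-1.1, -0.0, -0.6]
grip_width: 0.998
```

Run:
```python
from h import *
s=ctrl.sense(); print(s["time_s"],s["eef_pos"],s["force"],turn(np.radians(-40.5)))
c,im=grab("wrist","w17")
cv2.imwrite("pics/w17b.png",np.clip(im*1.5,0,255).astype(np.uint8))
```

```text
27.125 [488.95747457 112.73176692 279.10189895] [-1.11549459 -0.02973929 -0.57978329] [-0.004 -0.003 -0.008]
```

View pics/w17b.png

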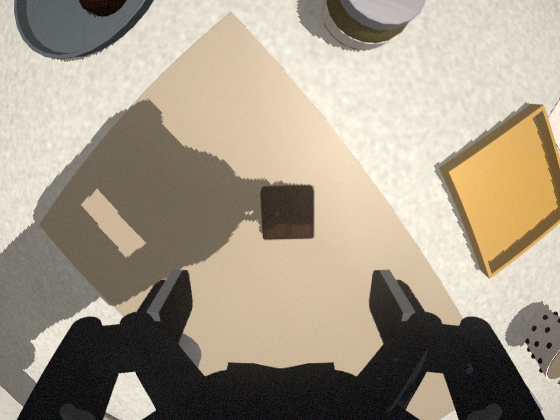

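Run:
```python
from h import *
c=dict(np.load("pics/w17.npz"))
quad(c,"wrist",[(263,189),(313,188),(313,238),(264,239)],16)
```

```text
[493.  112.2] [ -38.4 -128.   141.7   50.4] [36.9 39.8 38.  39.8]
```

Emit:
drive_tool([
  [[0.04,0,-0.3,-0.004,-0.003,0.01],[0.04,0,-0.7,-0.004,-0.003,0.01],[0.04,0,-0.9,-0.004,-0.003,0.01],[0.04,0,-1,-0.004,-0.003,0.01],[0.04,0,-1,-0.004,-0.003,0.01]],
])

```text
time_s: 27.8
eef_pos: [493.2, 110.9, 179.0]
ee_rot: [-0.0, 0.903, 0.43, -0.0]
force: [0.3, -0.0, -0.1]
grip_width: 0.999
```

Emit:
drive_tool([
  [[0,0,-0.02,0,0,0],[0,0,-0.02,0,0,0],[0,0,-0.02,0,0,0],[0,0,-0.02,0,0,0],[0,0,-0.02,0,0,0],[0,0,-0.02,0,0,0],[0,0,-0.02,0,0,0]],
], fingers=-1)

```text
time_s: 28.68
eef_pos: [493.4, 110.9, 177.6]
ee_rot: [0.0, 0.903, 0.43, 0.0]
force: [-1.5, -0.2, 5.5]
grip_width: 0.458
```

Emit:
drive_tool([
  [[0,0,0.3,0,0,0],[0,0,0.85,0,0,0],[0.4,-0.3,0.9,0,0,0.1],[0.85,-0.6,0.9,0,0,0.2],[0.85,-0.6,0.9,0,0,0.3],[0.85,-0.6,0.9,0,0,0.373],[0.85,-0.6,0.9,0,0,0.373]],
])

```text
time_s: 29.55
eef_pos: [578.4, 50.9, 267.4]
ee_rot: [-0.0, 0.74, 0.672, 0.0]
force: [0.6, 1.1, -0.5]
grip_width: 0.462
```

Run:
```python
from h import *
s=ctrl.sense(); print(s["time_s"],s["eef_pos"],s["force"],turn(np.radians(-5.5)))
c,im=grab("wrist","w18")
cv2.imwrite("pics/w18b.png",np.clip(im*1.5,0,255).astype(np.uint8))
```

```text
29.55 [578.35933057  50.8945485  267.35772501] [ 0.5705934   1.05369505 -0.48035916] [-0.  0.  0.]
```

View pics/w18b.png

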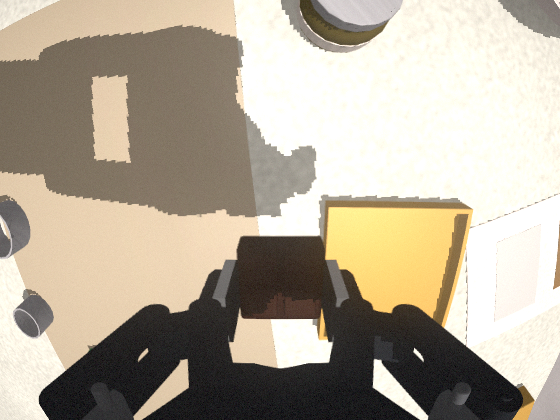

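Emit:
drive_tool([
  [[0.45,-0.3,0,0,0,0],[0.88,-0.57,0,0,0,0],[0.88,-0.57,0,0,0,0]],
])

```text
time_s: 29.98
eef_pos: [667.7, -7.9, 266.6]
ee_rot: [0.0, 0.742, 0.67, 0.0]
force: [0.4, -0.3, 0.1]
grip_width: 0.461
```

Run:
```python
from h import *
s=ctrl.sense(); print(s["time_s"],s["eef_pos"],s["force"],turn(np.radians(-5.5)))
c,im=grab("wrist","w19")
cv2.imwrite("pics/w19b.png",np.clip(im*1.5,0,255).astype(np.uint8))
```

```text
29.975 [667.73698741  -7.91215995 266.59498829] [ 0.38679312 -0.34938534  0.08055851] [-0.     0.001  0.004]
```

View pics/w19b.png

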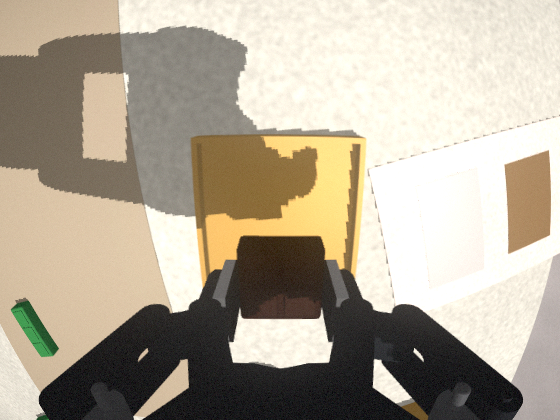

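Run:
```python
from h import *
c=dict(np.load("pics/w19.npz"))
a,b=p2w(c,"wrist",192,137,18),p2w(c,"wrist",366,137,18); d=(b-a)/np.linalg.norm(b-a)
print(a,b,np.linalg.norm(b-a),np.degrees(np.arctan2(d[1],d[0])),(a+b)/2+60*np.array([d[1],-d[0]]))
```

```text
[613.65188432  60.06982499] [731.81397548  48.015558  ] 118.77535577678017 -5.824859507418935 [666.6436531   -5.64751464]
```

Emit:
drive_tool([
  [[-0.01,0.02,-0.3,0,0,0],[-0.01,0.02,-0.6,0,0,0],[-0.01,0.02,-0.75,0,0,0],[-0.01,0.02,-0.83,0,0,0],[-0.01,0.02,-0.845,0,0,0],[-0.01,0.02,-0.845,0,0,0]],
])

```text
time_s: 30.78
eef_pos: [665.9, -4.7, 183.0]
ee_rot: [0.0, 0.742, 0.671, 0.0]
force: [0.2, -0.0, -1.3]
grip_width: 0.457
```

Emit:
drive_tool([
  [[0,0,-0.01,0,0,0],[0,0,-0.01,0,0,0],[0,0,-0.01,0,0,0]],
], fingers=0.25)

```text
time_s: 31.15
eef_pos: [665.9, -4.7, 182.2]
ee_rot: [0.0, 0.742, 0.671, 0.001]
force: [0.9, -0.2, -0.0]
grip_width: 0.62
```

Emit:
drive_tool([
  [[0,0,0.1,0,0,0],[0,0,0.5,0,0,0],[0,0,1,0,0,0],[0,0,1,0,0,0]],
])

```text
time_s: 31.65
eef_pos: [666.4, -4.7, 287.6]
ee_rot: [0.004, 0.742, 0.671, 0.003]
force: [-0.6, -0.4, -1.3]
grip_width: 0.625
```

Emit:
drive_tool([
  [[-0.5,0.1,0.4,0,0,0],[-1,0.2,0.8,0,0,0],[-1,0.2,0.8,0,0,0]],
])

```text
time_s: 32.02
eef_pos: [564.7, 16.0, 370.4]
ee_rot: [0.005, 0.742, 0.671, 0.004]
force: [-0.3, -0.1, 0.1]
grip_width: 0.621
```

Run:
```python
from h import *
s=ctrl.sense(); print(s["time_s"],s["eef_pos"],s["force"])
for n in ("wrist","scene","side"):
    c,im=grab(n,"f_"+n); im=np.clip(im*1.5,0,255).astype(np.uint8)
    cv2.imwrite(f"pics/f_{n}.png",im)
im=cv2.imread("pics/f_scene.png"); cv2.imwrite("pics/f_scene2.png",cv2.resize(im[170:310,110:490],None,fx=2.1,fy=2.1,interpolation=cv2.INTER_CUBIC))
```

```text
32.025 [564.69584327  15.9935294  370.35541714] [-0.31689262 -0.07366257  0.13175811]
```

View pics/f_wrist.png

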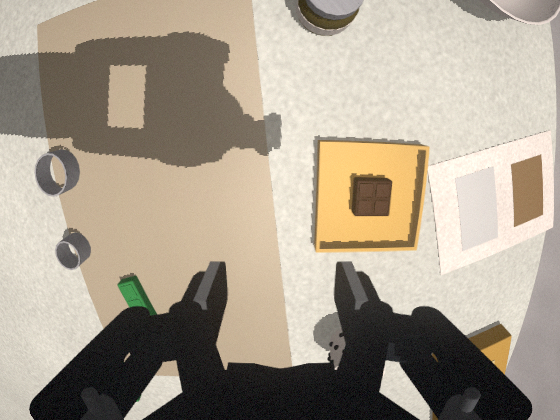

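View pics/f_scene2.png

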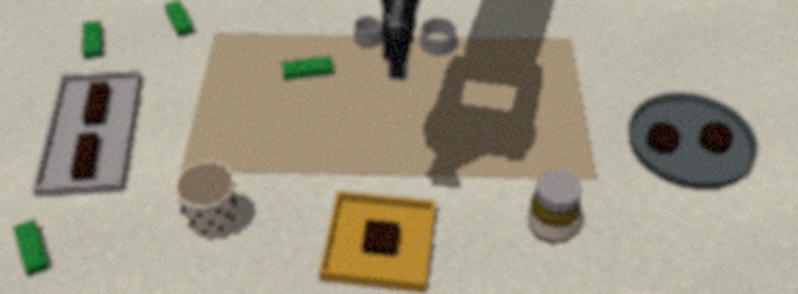

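View pics/f_side.png

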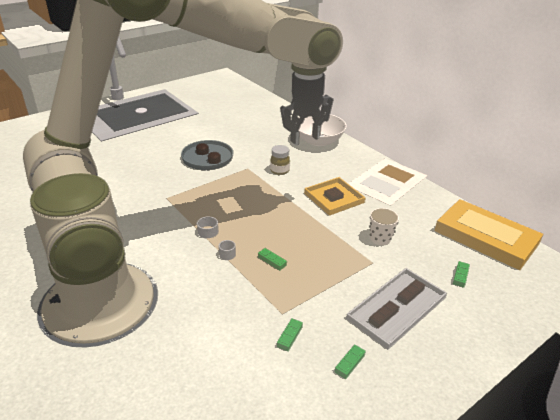

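All five are in place, and the cup (383,226), jar (280,160) and green bars are at the same pixels as in the first picture.

```bash
python3 -c "
from rig import ctrl
print(ctrl.finish_job())"
```

```text
the job is handed in; nothing more can be done
None
```

All five chocolates are sorted and the job is handed in, at about 32 s of the 118 s allowed. I placed the domes in the dish first, then the bars in the tray, then the square in the gift box.

- **Final check:** after the last move I looked at the wrist, scene and side pictures.
  - The two domes lie apart in the dish.
  - The bars lie end to end, lengthwise in the steel tray.
  - The square lies in the middle of the gold box.
  - Everything is right way up, nothing is stacked, and the gripper is clear above.
- **Bystanders:** the cup, jar and green look-alikes are in the same places in the picture as at the start.
- **Forces:** every wrist force reported was under 7 N. The largest came as the fingers closed on the chocolates.
- **One disagreement:** the scene camera put the dish and tray 8–10 mm farther out in x than the wrist camera did. I used the wrist figures, and the placements came out well centred.

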